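# Fit the prop bar of a drying stand and lean the lacquered board over onto it

### The job

Take the steel bar from its rest and push it, nose first, from the stand's left side through the holes of both uprights (the right one is adjustable and may stand a little to front or rear, so feel for its hole) until its red flange is home against the upright; then tip the board over from the rear rail so that it leans on the bar, red face up, its foot still in the groove. Work gently: do not shove the stand from its place and leave the bowls, lid, spatula and turned blanks alone.

Things in the scene. Friction and masses are not known exactly. Their poses are not given: they have to be found in the camera images.
- stand: Drying stand, loose, 2.5 kg; slides if pushed with over about 10 N. Pale wooden base 160 (x) x 136 (y) x 20 mm; origin at the centre of its underside, z up, -x its front (robot side), +y its left. Two dark red uprights at x = -36 mm, each 40 wide (x), 12 thick (y), top 120 mm above the table, outer faces at y = +-60 mm, each with a hole along y.
- entry_hole (a point): Centre of the left upright's hole in its outer (+y) face, 100 mm above the table; axes as the stand's. Hole 15.5 mm in diameter, along y, 12 mm deep, chamfered here; the bar goes in here towards the stand's -y.
- far_hole (a point): Middle position of the right upright's equal hole, in its outer (-y) face, 120 mm from entry_hole along the stand's -y; axes as the stand's. This upright is adjustable: it stands stiffly anywhere within 8 mm to the front or rear (stand's x) of this point, different each time and not measured, so see or feel for its hole. Height is exact.
- rear_rail (a point): Middle of the stand's fixed steel rail, 12 mm in diameter, along the stand's y, 36 mm behind (+x) the stand's middle and 100 mm above the table, on two posts (tops at 112 mm) at y = +-54 mm.
- groove (a point): Middle of the groove's floor: 20 mm above the table at the stand's centre. The groove runs along y, 18 mm wide, 12 mm deep, 96 mm long, closed at its ends; the board's foot stands in it.
- bar: Steel prop bar, 70 g: round shaft 12 mm in diameter, 180 mm long, its last 6 mm tapered to a 9 mm nose; at the other end a red flange disc 30 mm in diameter, 8 mm thick. Origin on the axis at the flange's inner face (shoulder); x along the shaft to the nose; flange from x = -8 to 0 mm. Starts level on the rest, axis 40 mm above the table.
- bar_shoulder (a point): Point on the bar's axis at the flange's inner face (the bar's origin); home means that this face meets the left upright's outer face.
- bar_nose (a point): Tip of the bar's nose, on its axis, 180 mm from the shoulder.
- bar_rest: Fixed wooden rest under the bar: base 130 x 60 x 10 mm, two notched supports 12 mm thick, 40 mm wide at x = +-47 mm, tops 41 mm above the table. Origin under its centre; x along the bar to the nose. The bar's shoulder lies near x = -103 mm, so the shaft is free for 50 mm from the shoulder.
- board: Sample board 88 wide (y) x 150 high (z) x 10 mm thick (x), 120 g, front face (-x) black, back (+x) red. Origin at the centre of its lower edge face, z towards its top. At the start its foot is in the groove and it leans back (stand's +x) about 20 degrees on the rear rail; at the end it leans about 20 degrees forward on the bar.
- board_top (a point): Centre of the board's upper edge face, 150 mm from the board's origin.
- red_bowl: White ceramic bowl with red lacquer, 110 mm wide, 60 mm high; origin under its centre. Leave alone.
- white_bowl: White ceramic bowl, 110 mm wide, 60 mm high; origin under its centre. Leave alone.
- lid: Dark red turned lid, 104 mm wide, 36 mm high; origin under its centre. Leave alone.
- spatula: Black lacquer spatula, 170 mm, lying on a dark red block 130 x 170 x 90 mm at the right of the table. Leave alone.
- blank0: Turned wooden blank, 32 mm in diameter, 50 mm high; origin under its centre. Leave alone.
- blank1: Second turned wooden blank, the same. Leave alone.
There are look-alikes about, which are no part of the job. Leave any green look-alike of the bar alone. What is shaped like the stand but purple is not meant.

How it is judged:
On the way, in this order (a step that is already met when the one before it is completed fails the run):
1. the bar is through both uprights with its flange home against the left one (distance between bar_shoulder and entry_hole below 0.006 m and angle between the x axis of bar and the y axis of stand, either way round below 0.13 rad and y of bar_nose in the frame of far_hole below -0.045 m), for 0.2 s.
2. the board leans forward on the bar with its foot in the groove (x of board_top in the frame of stand below -0.03 m and angle between board's own z axis and vertical between 0.25 and 0.5 rad and x of board in the frame of stand between -0.015 and 0.015 m and z of board in the frame of stand below 0.027 m and contact force between board and bar above 0.05 N), for 0.2 s.
At the end, for the whole second after the job is handed in: Bar through both uprights: shoulder within 6 mm of the entry hole, nose 45 mm or more past the far hole, in line with the stand's y to 0.13 rad. Board rests on the bar, leaning forward 0.25 to 0.5 rad, its top 30 mm or more in front of the stand's middle, foot in the groove. Both at rest (all of step 1 and all of step 2 and linear speed of each of board, bar below 0.02 m/s); the robot touches nothing.
It fails at once if the stand is shoved more than 25 mm from its place (distance of stand from where it was at the start of the episode above 0.025 m).
It fails at once if a bowl, the lid, the spatula or a blank is moved more than 30 mm (distance of any of red_bowl, white_bowl, lid, spatula, blank0, blank1 from where it was at the start of the episode above 0.03 m).
It also fails if it takes over 72 s, if anything falls off the work surface, if the arm or the gripper's body presses on something with over 40 N, if the wrist force passes 120 N, or if a joint passes its speed limit or range.

### The arm

A 7-joint arm with a two-finger parallel gripper is mounted at the origin on the work surface. World frame = base frame: x ahead of the robot, y to its left, z up, the work surface at z = 0. Lengths are in m, angles in rad, forces in N, time in s.
With the tool pointing down it reaches from about 0.4 to 0.85 m from the base axis. Payload 4.5 kg.
Tool frame: the origin (TCP) lies where the fingers leave the gripper's body, on its centre line; the fingertips stand 64 mm ahead of it and the grasp point (between the pads) lies 45 mm ahead of it; z points along the fingers, y is the direction in which the jaws open and shut (so a half turn about z gives the same grasp; the last joint's range is limited). The gripper opens to 88 mm and grips with 3 to 60 N. Pads are 18 mm wide; open, the fingers measure 123 mm over their backs; the gripper's body (75 mm by 187 mm) begins 45 mm behind the grasp point.
Start: joints at [1.338, 0.689, -0.195, 1.565, 0.157, 0.902, -0.215], TCP at [0.165, -0.603, 0.303] pointing down, gripper open.
Joint ranges: [-3.01, 3.01], [-0.46, 2.08], [-1.47, 1.51], [0.13, 2.56], [-1, 4.14], [0.04, 2.09], [-2.66, 2.66]. Speed limits (rad/s): [2.57, 2.57, 3.14, 3.14, 3.14, 3.14, 3.14].

### API

Orientations are given as a unit quaternion [x, y, z, w].
In Python, from plant import monitor, snapshot, workorder, finder gives the robot as it stands.
- The arm moves only by the tool carry_out, never from a script. Its argument "motion" is one flat list of numbers, 6 for each row, row after row: the shift along the tool's x, y, z in cm, then the turn, a rotation vector about the tool's x, y, z in rad. In form: [x, y, z, rx, ry, rz, x, y, z, rx, ry, rz, ...]. A call has 1 to 8 rows; each row shifts and turns the commanded pose from where the row before left it, along the tool's axes as they then stand; what a row does not reach is not made up. A row lasts 1/8 s, in which the tool goes at most 62.5 mm and 10.7 degrees, less where a joint would pass 70% of its speed; a pose out of reach is approached as far as the arm can. A call with a gripper value outside its range is refused whole. "hand" is the finger opening in cm, from 0 to 8.81, set as the call begins (left out, the last holds). The fingers move at their own pace and stop on an object; "grip_force" is the grip in N (left out, the last holds). Time passes only in rows, so rows that do not move let the fingers close. It gives the time, the measured TCP pose, the force and the opening at its end, in the units of the state.
- monitor.get_state(): the state, without advancing time (a new reading comes with each control period).
- snapshot(name): name is "scene" or "top" or "wrist"; returns a dict with "frame" (480x640x3 uint8, red, green, blue), "range_z" (480x640 float32, m along the optical axis (not along the pixel's ray), 0 where there is no reading), "fx", "fy", "cx", "cy" (pixels), "rvec" (rotation vector, rad) and "tvec" (3), from world to camera coordinates, as OpenCV has them; the wrist camera has in their place "hand_eye" (4x4, takes a point from camera to tool coordinates, whose origin is the TCP and whose axes are the flange's). Camera axes: x right, y down, z forward; pixel columns grow to the right and rows downward; lengths in m; the calibration is good to about 2 mm. The wrist camera is an equidistant fisheye: a pixel r from the principal point sees the ray r / f radians off the axis. A picture is of the moment at which its call begins: read the wrist's pose just before it.
- workorder.finish_job(): hands the job in, once; it reports no verdict.
Trained networks look in a picture, given as the dict that the camera call returned (one of the last four; its "shot" number tells which), for a name from the list of things; names that differ only in an ending like _2 or _b are one class to them, and where a whole thing is asked for, a point or a joint stands for the part that bears it (a point fixed in the world has none). Each returns a list of dicts, best first, with "p" (0 to 1); they miss things now and then, are a little off and sometimes report something else, mostly with a low value. They report only what shows in the picture. A call takes as long as a camera call. They do not tell look-alikes from the thing itself.
- finder.masks_of(picture, thing): "pixels" (480x640 bool, what is visible of it) and "extent" ([left, top, right, bottom] in pixels, round what is visible of it).
The state is a dict: "clock": time; "q": joint angles; "qd": joint speeds; "joint_torque": joint torques, N m; "tool_pos": TCP position; "eef_rot": TCP orientation; "contact_force": force on the tool from outside, world axes, zero at the start; "moment": the same for the moment, N m; "opening": opening from 0.0 (shut) to 1.0 (fully open).
Only numpy, scipy, OpenCV 4.12 (cv2) and the standard library are available. Lean on these libraries where they do the work, as an engineer would, in place of code of your own. Each camera call takes 0.05 s, during which the arm holds its last target. There are 200 camera calls.

## Working session

There is one attempt and no reset: what is moved stays moved. The work goes in short steps, Python scripts to look and compute and a tool call to move; the robot and the scene stay as the last step left them, time stands still between calls to the robot, and variables do not carry over. Pictures are saved under pics/ and viewed, about 8 in all and at most 12, crops included, and the job is handed in when it is done.

Besides the shell and the picture viewer there is one more tool, called after "Emit:" as name(argument=value, ...) on one line, values as JSON. carry_out: Moves the arm, as the interface text tells. Its arguments: {"type":"object","properties":{"motion":{"type":"array"},"hand":{"type":"number"},"grip_force":{"type":"number"}},"required":["motion"]}

```bash
mkdir -p pics; ls; cat > h.py <<'E'
import numpy as np, cv2
from scipy.spatial.transform import Rotation as R
from plant import monitor, snapshot, workorder, finder
def cloud(s):
    z=s["range_z"]; v,u=np.mgrid[0:480,0:640]
    P=np.stack([(u-s["cx"])/s["fx"]*z,(v-s["cy"])/s["fy"]*z,z],-1)
    Rm=R.from_rotvec(np.ravel(s["rvec"])).as_matrix()
    W=(P-np.ravel(s["tvec"]))@Rm
    W[z<=0]=np.nan
    return W
def save(n,im): cv2.imwrite("pics/"+n,cv2.cvtColor(np.ascontiguousarray(im),cv2.COLOR_RGB2BGR))
def st():
    s=monitor.get_state(); print(s["clock"],np.round(s["tool_pos"],4),np.round(s["eef_rot"],4),np.round(s["contact_force"],2),s["opening"],np.round(s["q"],3)); return s
E
python3 - <<'E'
from h import *
st()
for n in ["scene","top"]:
    s=snapshot(n); save(n+"0.png",s["frame"]); W=cloud(s)
    np.savez(n+"0.npz",W=W,**{k:v for k,v in s.items() if k!="shot"})
    for t in ["stand","bar","bar_rest","board"]:
        for m in finder.masks_of(s,t)[:3]:
            p=W[m["pixels"]]; print(n,t,round(m["p"],2),np.round(m["extent"]),np.round(np.nanmedian(p,0),3))
E
```

```text
pics
0.0 [ 0.1646 -0.6024  0.3019] [ 9.911e-01  1.331e-01 -2.000e-04 -9.000e-04] [-0.74  0.39 -0.07] 1.0015273298871503 [ 1.338  0.69  -0.195  1.566  0.157  0.903 -0.215]
scene stand 0.83 [207. 196. 290. 280.] [0.365 0.012 0.024]
scene stand 0.71 [236. 264. 322. 363.] [ 0.543 -0.153  0.022]
scene stand 0.6 [199. 295. 217. 317.] [ 0.372 -0.2    0.044]
scene bar 0.82 [318. 139. 381. 164.] [0.393 0.464 0.012]
scene bar 0.76 [336. 180. 385. 220.] [0.521 0.286 0.042]
scene bar_rest 0.66 [329. 197. 376. 229.] [0.521 0.247 0.009]
scene bar_rest 0.3 [256. 424. 303. 472.] [ 0.682 -0.391  0.015]
scene board 0.63 [267. 279. 306. 336.] [ 0.569 -0.166  0.158]
top stand 0.97 [290. 288. 340. 346.] [0.344 0.02  0.023]
top stand 0.9 [348. 226. 396. 285.] [ 0.498 -0.135  0.023]
top bar 0.85 [156. 264. 168. 326.] [0.399 0.47  0.017]
top bar 0.56 [195. 240. 259. 267.] [0.518 0.284 0.046]
top board 0.87 [353. 230. 393. 259.] [ 0.548 -0.144  0.106]
```

View pics/scene0.png

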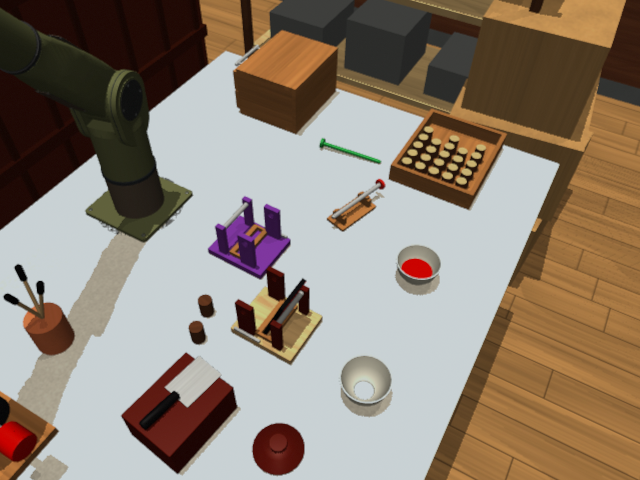

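View pics/top0.png

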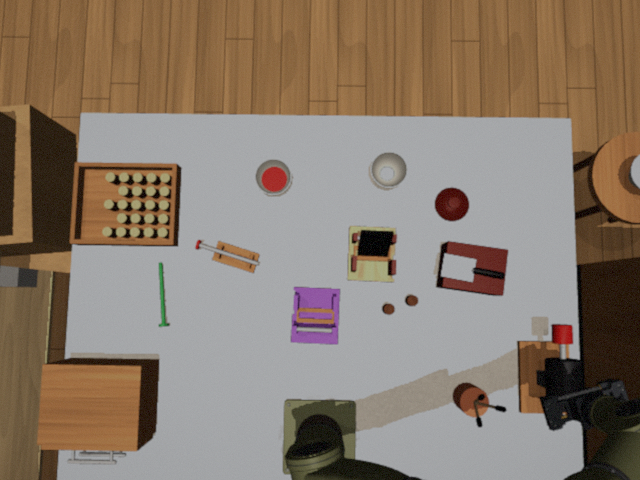

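Bar candidates: the steel bar with a red flange on the rest at top (228,254), scene (360,200), and a green look-alike at top (163,295). Stand candidates: the pale one at top (372,254), scene (277,320), and a purple one at top (316,315). I choose the steel bar and the pale stand. The flange end points to +y, so the nose already faces the stand.

```bash
python3 - <<'E'
from h import *
for n in ["top","scene"]:
    d=np.load(n+"0.npz"); W=d["W"]; f=d["frame"].astype(int)
    x,y,z=W[...,0],W[...,1],W[...,2]
    reg=(abs(x-.53)<.13)&(abs(y+.13)<.12)
    b=reg&(z>.012)&(z<.03)&(f.sum(-1)>330)&(f[...,0]>f[...,2]+15)
    P=np.float32(W[b][:,:2]); r=cv2.minAreaRect(P); print(n,"base",len(P),r)
    u=reg&(z>.105)&(z<.13)&(f[...,0]>f[...,1]*1.8)
    m,l,stt,c=cv2.connectedComponentsWithStats(u.astype(np.uint8))
    for i in range(1,m):
        if stt[i,4]>3: p=W[l==i]; print(" up",stt[i,4],c[i].round(),p.mean(0).round(4),np.ptp(p,0).round(3), p[:,2].max().round(4))
    br=(abs(x-.52)<.08)&(abs(y-.28)<.13)
    s=br&(z>.035)&(z<.06)&(f.min(-1)>90)
    fl=br&(f[...,0]>110)&(f[...,1]<60)&(z>.02)
    p=W[s]; p=p[np.isfinite(p[:,0])]; ln=cv2.fitLine(np.float32(p[:,:2]),cv2.DIST_HUBER,0,.01,.01).ravel()
    t=(p[:,:2]-ln[2:])@ln[:2]; e=ln[2:]+np.outer([t.min(),t.max()],ln[:2])
    print(" bar",len(p),ln,e.round(4),"z",np.percentile(p[:,2],90),"flange",W[fl].mean(0).round(4),np.ptp(W[fl],0).round(3))
E
```

```text
top base 1137 ((0.525702178478241, -0.1427822858095169), (0.1353108286857605, 0.15996679663658142), 88.57691192626953)
 up 28 [354. 237.] [ 0.5633 -0.0895  0.1121] [0.019 0.009 0.014] 0.1202
 up 26 [394. 239.] [ 0.5608 -0.1976  0.1132] [0.021 0.009 0.012] 0.119
 up 5 [367. 242.] [ 0.5491 -0.123   0.1139] [0.005 0.008 0.016] 0.1211
 up 4 [384. 244.] [ 0.5459 -0.173   0.1077] [0.006 0.003 0.004] 0.1097
 up 4 [389. 243.] [ 0.5487 -0.1838  0.1162] [0.004 0.005 0.018] 0.124
 up 51 [353. 263.] [ 0.4909 -0.0869  0.1209] [0.036 0.011 0.013] 0.128
 up 52 [392. 267.] [ 0.4812 -0.1935  0.1207] [0.034 0.01  0.023] 0.129
 bar 252 [0.28111744 0.95967335 0.5137713  0.26524892] [[0.4906 0.1863]
 [0.5431 0.3654]] z 0.051052386703374905 flange [0.5433 0.3597 0.053 ] [0.024 0.008 0.015]
scene base 1395 ((0.5255407691001892, -0.1458209753036499), (0.13829392194747925, 0.16057926416397095), 88.41943359375)
 up 120 [275. 273.] [ 0.4917 -0.0934  0.1159] [0.041 0.016 0.019] 0.1245
 up 39 [305. 289.] [ 0.5695 -0.0949  0.1105] [0.017 0.014 0.009] 0.1148
 up 135 [244. 307.] [ 0.4834 -0.2011  0.116 ] [0.041 0.014 0.018] 0.123
 up 73 [276. 325.] [ 0.5615 -0.202   0.1099] [0.026 0.017 0.009] 0.1141
 bar 231 [0.30479854 0.95241684 0.5188478  0.27440855] [[0.4898 0.1836]
 [0.5478 0.3648]] z 0.04692705875454118 flange [0.5456 0.3546 0.052 ] [0.022 0.012 0.009]
```

```bash
cat >> h.py <<'E'
def plan(pos,ang=None,n=8,Rt=None):
    "rows (tool cm, rad) from the present commanded~measured pose to TCP pos, tool down with tool x at world angle ang"
    s=monitor.get_state(); p=np.array(s["tool_pos"]); R0=R.from_quat(s["eef_rot"])
    if Rt is None: Rt=R.from_euler("z",ang)*R.from_euler("x",np.pi)
    w=(R0.inv()*Rt).as_rotvec(); out=[]
    for i in range(n):
        Ri=R0*R.from_rotvec(w*i/n); out.append(np.r_[Ri.inv().apply((np.array(pos)-p)/n)*100,w/n])
    print(np.array2string(np.round(out,3),separator=", ",suppress_small=True))
E
python3 - <<'E'
from h import *
s=snapshot("wrist"); print({k:v for k,v in s.items() if k not in("frame","range_z")})
for a in (np.radians(88.5),np.radians(-91.5)): plan([.46,-.14,.33],a,9)
E
```

```text
{'fx': 371.64829954431775, 'fy': 371.64829954431775, 'cx': 318.2380740020934, 'cy': 241.85510103465882, 'hand_eye': array([[ 4.17035158e-04, -9.65810106e-01, -2.59250197e-01,
         6.52814958e-02],
       [ 9.99999678e-01,  2.24927860e-04,  7.70674138e-04,
         1.15167274e-04],
       [-6.86012279e-04, -2.59250435e-01,  9.65809889e-01,
        -8.26282026e-02],
       [ 0.00000000e+00,  0.00000000e+00,  0.00000000e+00,
         1.00000000e+00]]), 'shot': 3}
[[ 4.52 , -4.096, -0.303,  0.   ,  0.   , -0.142],
 [ 5.054, -3.416, -0.303,  0.   ,  0.   , -0.142],
 [ 5.487, -2.666, -0.303,  0.   ,  0.   , -0.142],
 [ 5.809, -1.863, -0.303,  0.   ,  0.   , -0.142],
 [ 6.014, -1.022, -0.303,  0.   ,  0.   , -0.142],
 [ 6.098, -0.161, -0.303,  0.   ,  0.   , -0.142],
 [ 6.059,  0.704, -0.303,  0.   ,  0.   , -0.142],
 [ 5.899,  1.554, -0.303,  0.   ,  0.   , -0.142],
 [ 5.62 ,  2.373, -0.303,  0.   ,  0.   , -0.142]]
[[ 4.52 , -4.096, -0.303,  0.   , -0.   ,  0.207],
 [ 3.581, -4.938, -0.303,  0.   , -0.   ,  0.207],
 [ 2.489, -5.569, -0.303,  0.   , -0.   ,  0.207],
 [ 1.291, -5.962, -0.303,  0.   , -0.   ,  0.207],
 [ 0.038, -6.1  , -0.303,  0.   , -0.   ,  0.207],
 [-1.217, -5.977, -0.303,  0.   , -0.   ,  0.207],
 [-2.42 , -5.599, -0.303,  0.   , -0.   ,  0.207],
 [-3.52 , -4.982, -0.303,  0.   , -0.   ,  0.207],
 [-4.469, -4.152, -0.303,  0.   , -0.   ,  0.207]]
```

Emit:
carry_out(motion=[4.52, -4.1, -0.3, 0, 0, -0.142, 5.05, -3.42, -0.3, 0, 0, -0.142, 5.49, -2.67, -0.3, 0, 0, -0.142, 5.81, -1.86, -0.3, 0, 0, -0.142, 6.01, -1.02, -0.3, 0, 0, -0.142, 6.1, -0.16, -0.3, 0, 0, -0.142, 6.06, 0.7, -0.3, 0, 0, -0.142, 5.9, 1.55, -0.3, 0, 0, -0.142])

```text
clock: 1.55
tool_pos: [0.4281, -0.1898, 0.3272]
eef_rot: [0.763, 0.647, 0.0, 0.001]
contact_force: [1.3, -1.2, 0.1]
opening: 0.999
```

```bash
python3 - <<'E'
from h import *
st(); plan([.46,-.18,.33],np.radians(88.5),3)
E
```

```text
1.55 [ 0.4281 -0.1898  0.3272] [7.626e-01 6.469e-01 1.000e-04 6.000e-04] [ 1.29 -1.24  0.06] 0.9987023446102844 [ 0.666  0.486 -0.521  1.981  0.345  0.761 -0.222]
[[ 0.495,  0.997, -0.094,  0.   ,  0.   , -0.046],
 [ 0.448,  1.019, -0.094,  0.   ,  0.   , -0.046],
 [ 0.401,  1.038, -0.095,  0.   ,  0.   , -0.046]]
```

Emit:
carry_out(motion=[0.5, 1.0, -0.1, 0, 0, -0.046, 0.45, 1.02, -0.1, 0, 0, -0.046, 0.4, 1.04, -0.1, 0, 0, -0.046, 0, 0, 0, 0, 0, 0, 0, 0, 0, 0, 0, 0])

```text
clock: 2.17
tool_pos: [0.4585, -0.1824, 0.3295]
eef_rot: [0.718, 0.696, -0.0, -0.0]
contact_force: [0.3, 0.4, 0.4]
opening: 0.998
```

```bash
cat >> h.py <<'E'
def wcloud(name=None):
    st_=monitor.get_state(); s=snapshot("wrist")
    z=s["range_z"]; v,u=np.mgrid[0:480,0:640]
    a=(u-s["cx"])/s["fx"]; b=(v-s["cy"])/s["fy"]; th=np.hypot(a,b)+1e-9; k=np.tan(np.minimum(th,1.5))/th
    P=np.stack([a*k*z,b*k*z,z],-1); H=s["hand_eye"]
    T=P@H[:3,:3].T+H[:3,3]
    W=R.from_quat(st_["eef_rot"]).apply(T.reshape(-1,3)).reshape(T.shape)+np.array(st_["tool_pos"])
    W[z<=0]=np.nan
    if name: save(name,s["frame"])
    return s,W
E
python3 - <<'E'
from h import *
st(); s,W=wcloud("w1.png"); np.savez("w1.npz",W=W,frame=s["frame"])
f=s["frame"].astype(int); x,y,z=W[...,0],W[...,1],W[...,2]
reg=(abs(x-.53)<.13)&(abs(y+.13)<.12)
b=reg&(z>.012)&(z<.03)&(f.sum(-1)>330)&(f[...,0]>f[...,2]+15)
print("base",cv2.minAreaRect(np.float32(W[b][:,:2])))
u=reg&(z>.105)&(z<.13)
m,l,stt,c=cv2.connectedComponentsWithStats(u.astype(np.uint8))
for i in range(1,m):
    if stt[i,4]>30:
        p=W[l==i]; print(" up",stt[i,4],c[i].round(),p.mean(0).round(4),p.min(0).round(4),p.max(0).round(4),cv2.minAreaRect(np.float32(p[p[:,2]>.116][:,:2])) if (p[:,2]>.116).sum()>20 else "")
E
```

```text
2.175 [ 0.4585 -0.1824  0.3295] [ 7.183e-01  6.957e-01 -4.000e-04 -2.000e-04] [0.3  0.35 0.42] 0.9984696709622108 [ 0.644  0.522 -0.555  1.908  0.37   0.815 -0.141]
base ((0.5248745083808899, -0.14564071595668793), (0.13606563210487366, 0.1592077910900116), 88.6204833984375)
 up 854 [357. 111.] [ 0.4901 -0.0911  0.1201] [ 0.4701 -0.0974  0.1103] [ 0.5107 -0.0844  0.1228] ((0.49051403999328613, -0.090694360435009), (0.012334789149463177, 0.04056437313556671), 88.32170867919922)
 up 2811 [433. 177.] [ 0.5533 -0.1444  0.1163] [ 0.5439 -0.2074  0.105 ] [ 0.5761 -0.0865  0.13  ] ((0.5519704222679138, -0.14759166538715363), (0.08768551051616669, 0.007503218948841095), 87.43064880371094)
 up 855 [348. 243.] [ 0.4812 -0.1969  0.119 ] [ 0.4614 -0.2043  0.1052] [ 0.5012 -0.1917  0.1235] ((0.4813407063484192, -0.19795572757720947), (0.01184699684381485, 0.039599496871232986), 87.90884399414062)
```

View pics/w1.png

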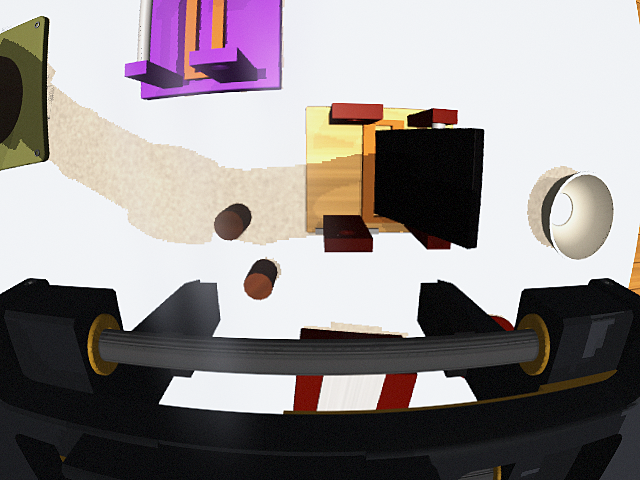

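Wrist view: the pale stand is at (370,180), with the left upright top at (357,111), the right one at (348,235), and the board leaning back, black face up. The right upright stands about 6 mm to the front. Next is the bar.

```bash
python3 - <<'E'
from h import *
plan([.525,.30,.22],np.radians(73.2),9)
E
```

```text
[[ 5.38 ,  0.57 ,  1.215, -0.   ,  0.   ,  0.029],
 [ 5.395,  0.413,  1.215, -0.   ,  0.   ,  0.029],
 [ 5.404,  0.256,  1.216, -0.   ,  0.   ,  0.029],
 [ 5.409,  0.099,  1.216, -0.   ,  0.   ,  0.029],
 [ 5.41 , -0.058,  1.216, -0.   ,  0.   ,  0.029],
 [ 5.406, -0.215,  1.216, -0.   ,  0.   ,  0.029],
 [ 5.397, -0.372,  1.217, -0.   ,  0.   ,  0.029],
 [ 5.384, -0.529,  1.217, -0.   ,  0.   ,  0.029],
 [ 5.366, -0.686,  1.217, -0.   ,  0.   ,  0.029]]
```

Emit:
carry_out(motion=[5.38, 0.57, 0.4, 0, 0, 0.029, 5.4, 0.41, 0.4, 0, 0, 0.029, 5.4, 0.26, 1.2, 0, 0, 0.029, 5.41, 0.1, 1.2, 0, 0, 0.029, 5.41, -0.06, 1.5, 0, 0, 0.029, 5.41, -0.22, 1.9, 0, 0, 0.029, 5.4, -0.37, 2.0, 0, 0, 0.029, 5.38, -0.53, 2.3, 0, 0, 0.029], hand=5)

```text
clock: 3.22
tool_pos: [0.5178, 0.2484, 0.2202]
eef_rot: [0.794, 0.608, 0.0, 0.0]
contact_force: [0.5, -0.4, 0.4]
opening: 0.566
```

Emit:
carry_out(motion=[5.3, -0.69, 0, 0, 0, 0.029, 0, 0, 0, 0, 0, 0, 0, 0, 0, 0, 0, 0])

```text
clock: 3.6
tool_pos: [0.5245, 0.2989, 0.2204]
eef_rot: [0.802, 0.597, -0.001, 0.001]
contact_force: [0.5, -1.4, -0.2]
opening: 0.568
```

```bash
python3 - <<'E'
from h import *
st(); s,W=wcloud("w2.png"); np.savez("w2.npz",W=W,frame=s["frame"])
f=s["frame"].astype(int); x,y,z=W[...,0],W[...,1],W[...,2]
br=(abs(x-.52)<.08)&(abs(y-.28)<.13)
sh=br&(z>.043)&(z<.06)&(f.min(-1)>60)
fl=br&(f[...,0]>100)&(f[...,1]<60)&(z>.02)&(z<.07)
p=W[sh]; ln=cv2.fitLine(np.float32(p[:,:2]),cv2.DIST_HUBER,0,.01,.01).ravel(); d=ln[:2]*np.sign(ln[1])
q=W[fl]; t=(p[:,:2]-ln[2:])@d; tf=(q[:,:2]-ln[2:])@d
print(len(p),len(q),"ang",np.degrees(np.arctan2(d[1],d[0])),"z",np.percentile(p[:,2],[50,95]),"shaft",t.min(),t.max(),"fl",np.percentile(tf,[2,50,98]),"flmean",q.mean(0))
print("nose",ln[2:]+d*t.min(),"shoulder",ln[2:]+d*np.percentile(tf,2))
E
```

```text
3.6 [0.5245 0.2989 0.2204] [ 8.024e-01  5.968e-01 -8.000e-04  7.000e-04] [ 0.53 -1.41 -0.23] 0.5681317986295411 [-0.402  0.78  -0.342  1.702  0.366  0.725 -1.221]
2958 192 ang 74.2277 z [0.04596422 0.05305055] shaft -0.11986323513231242 0.06797199651841294 fl [0.00225882 0.06351417 0.06701994] flmean [0.54791576 0.35367499 0.05192708]
nose [0.49042439 0.18301804] shoulder [0.52361899 0.30054214]
```

View pics/w2.png

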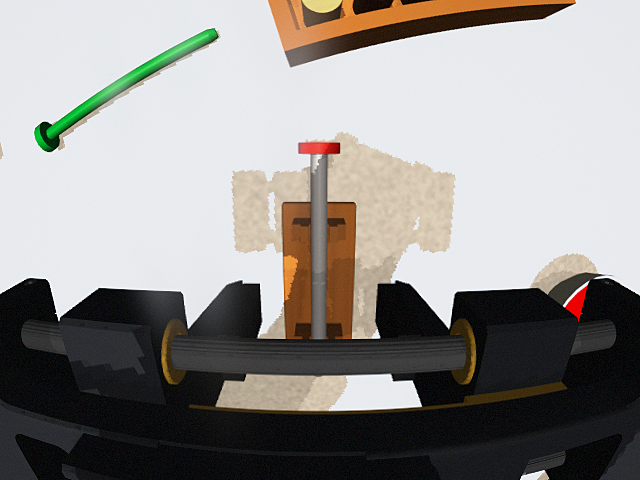

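```bash
python3 - <<'E'
from h import *
d=np.load("w2.npz"); W=d["W"]; f=d["frame"].astype(int)
x,y,z=W[...,0],W[...,1],W[...,2]
for r in (144,148,152,170,185,230,250,280,310):
    fc=f[r,290:350]; m=(z[r,290:350]>.03)&(z[r,290:350]<.08)&((fc.min(-1)>60)|(fc[:,1]<60)&(fc[:,0]>100)); c=np.where(m)[0]+290
    w=W[r,c]; print(r,c.min(),c.max(),np.median(w,0).round(4),w[:,2].max().round(4),(w[:,:2].min(0)+w[:,:2].max(0))/2)
E
```

```text
144 298 338 [0.5415 0.3621 0.0529] 0.0564 [0.54248727 0.361877  ]
148 298 338 [0.5414 0.3594 0.0536] 0.0558 [0.54166436 0.35923798]
152 298 338 [0.5431 0.3561 0.0529] 0.0563 [0.54089036 0.35656211]
170 310 326 [0.5373 0.3446 0.0458] 0.0469 [0.53721837 0.34438229]
185 310 326 [0.5343 0.3346 0.0457] 0.0472 [0.53412658 0.33413445]
230 311 328 [0.5257 0.3035 0.0456] 0.0471 [0.52572698 0.30199906]
250 311 325 [0.5208 0.2898 0.0459] 0.0475 [0.52055609 0.28891898]
280 311 325 [0.5142 0.2677 0.0461] 0.0479 [0.51386145 0.26662761]
310 312 325 [0.5076 0.2441 0.0462] 0.0477 [0.50712565 0.24286423]
```

```bash
python3 - <<'E'
from h import *
plan([.536,.3406,.085],np.radians(73.6),5)
E
```

```text
[[ 0.886, -0.032,  2.709,  0.   ,  0.   , -0.001],
 [ 0.885, -0.031,  2.709,  0.   ,  0.   , -0.001],
 [ 0.884, -0.029,  2.71 ,  0.   ,  0.   , -0.001],
 [ 0.883, -0.028,  2.71 ,  0.   ,  0.   , -0.001],
 [ 0.882, -0.026,  2.711,  0.   ,  0.   , -0.001]]
```

Emit:
carry_out(motion=[1.4, -0.05, 2.4, 0, 0, -0.002, 1.5, -0.05, 2.4, 0, 0, -0.002, 1.52, -0.05, 3, 0, 0, 0, 0, 0, 3, 0, 0, 0, 0, 0, 2.0, 0, 0, 0, 0, 0, 0.75, 0, 0, 0, 0, 0, 0, 0, 0, 0])

```text
clock: 4.53
tool_pos: [0.536, 0.3424, 0.0854]
eef_rot: [0.801, 0.598, -0.0, 0.0]
contact_force: [0.9, 0.9, -0.1]
opening: 0.566
```

Emit:
carry_out(motion=[0, 0, 0, 0, 0, 0, 0, 0, 0, 0, 0, 0, 0, 0, 0, 0, 0, 0, 0, 0, 0, 0, 0, 0, 0, 0, 0, 0, 0, 0], hand=0, grip_force=45)

```text
clock: 5.15
tool_pos: [0.5359, 0.3431, 0.0853]
eef_rot: [0.801, 0.599, 0.0, 0.0]
contact_force: [-0.1, 0.5, 0.7]
opening: 0.115
```

```bash
python3 - <<'E'
from h import *
st(); s=snapshot("scene"); save("s1.png",s["frame"][120:260,280:460].repeat(4,0).repeat(4,1))
E
```

```text
5.15 [0.5359 0.3431 0.0853] [8.010e-01 5.987e-01 2.000e-04 1.000e-04] [-0.11  0.48  0.73] 0.11491527588971512 [-0.501  1.006 -0.261  1.649  0.435  0.543 -1.308]
```

View pics/s1.png

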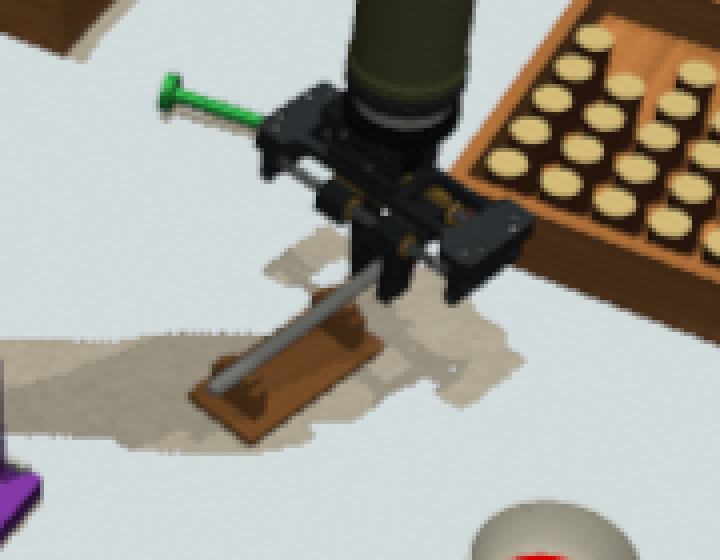

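Emit:
carry_out(motion=[0, 0, -1, 0, 0, 0, 0, 0, -2, 0, 0, 0, 0, 0, -2, 0, 0, 0, 0, 0, -1, 0, 0, 0, 0, 0, 0, 0, 0, 0])

```text
clock: 5.82
tool_pos: [0.5362, 0.3434, 0.1465]
eef_rot: [0.801, 0.599, 0.001, 0.0]
contact_force: [-0.0, 0.3, -1.0]
opening: 0.117
```

```bash
python3 - <<'E'
from h import *
plan([.5074,.1061,.145],np.radians(85.1),8)
E
```

```text
[[-2.946,  0.495,  0.015,  0.   , -0.   , -0.025],
 [-2.958,  0.421,  0.015,  0.   , -0.   , -0.025],
 [-2.967,  0.346,  0.016,  0.   , -0.   , -0.025],
 [-2.975,  0.271,  0.016,  0.   , -0.   , -0.025],
 [-2.981,  0.196,  0.017,  0.   , -0.   , -0.025],
 [-2.985,  0.121,  0.017,  0.   , -0.   , -0.025],
 [-2.987,  0.045,  0.018,  0.   , -0.   , -0.025],
 [-2.987, -0.03 ,  0.019,  0.   , -0.   , -0.025]]
```

Emit:
carry_out(motion=[-2.95, 0.5, 0.02, 0, 0, -0.025, -2.96, 0.42, 0.02, 0, 0, -0.025, -2.97, 0.35, 0.02, 0, 0, -0.025, -2.98, 0.27, 0.02, 0, 0, -0.025, -2.98, 0.2, 0.02, 0, 0, -0.025, -2.98, 0.12, 0.02, 0, 0, -0.025, -2.98, 0.05, 0.02, 0, 0, -0.025, -2.98, -0.03, 0.02, 0, 0, -0.025])

```text
clock: 6.82
tool_pos: [0.5065, 0.1048, 0.1431]
eef_rot: [0.737, 0.676, -0.0, -0.0]
contact_force: [1.1, -0.5, -0.4]
opening: 0.116
```

Emit:
carry_out(motion=[0, 0, 0, 0, 0, 0, 0, 0, 0, 0, 0, 0])

```text
clock: 7.08
tool_pos: [0.5071, 0.1069, 0.1435]
eef_rot: [0.737, 0.676, 0.001, -0.0]
contact_force: [-0.0, 0.1, -0.5]
opening: 0.112
```

```bash
cat > bar.py <<'E'
from h import *
def look(tag):
    for n in ("top","scene"):
        s=snapshot(n); W=cloud(s); f=s["frame"].astype(int); np.savez(tag+n,W=W,**{k:v for k,v in s.items() if k!="shot"})
        save(tag+n+".png",s["frame"])
        x,y,z=W[...,0],W[...,1],W[...,2]
        b=(abs(x-.49)<.035)&(y>-.075)&(y<.08)&(z>.08)&(z<.13)&(f.min(-1)>50)
        p=W[b]
        if len(p)<10: print(n,"few",len(p)); continue
        yy=p[:,1]; ax=np.polyfit(yy,p[:,0],1); az=np.polyfit(yy,p[:,2],1)
        print(n,len(p),"y",yy.min().round(4),yy.max().round(4),"dx/dy",ax[0].round(3),"x@-.03",np.polyval(ax,-.03).round(4),"dz/dy",az[0].round(3),"z@-.03",np.polyval(az,-.03).round(4))
E
python3 - <<'E'
from bar import *
st(); look("p1")
E
```

```text
7.075 [0.5071 0.1069 0.1435] [ 7.370e-01  6.758e-01  5.000e-04 -4.000e-04] [-0.02  0.12 -0.47] 0.1124543585280413 [-0.11   0.826 -0.308  2.004  0.605  0.401 -0.977]
top 59 y -0.0534 -0.0143 dx/dy 0.111 x@-.03 0.4956 dz/dy 0.043 z@-.03 0.1019
scene 272 y -0.0605 0.08 dx/dy 0.079 x@-.03 0.4978 dz/dy 0.017 z@-.03 0.0985
```

```bash
python3 - <<'E'
from h import *
a=np.load("p1scene.npz"); c=a["frame"][230:360,215:345]; save("c1.png",cv2.resize(c,None,fx=4.5,fy=4.5,interpolation=cv2.INTER_CUBIC))
# project predicted axis points
L=np.array([.4905,-.0907,.1]);u=np.array([.0854,.9963,0])
P=np.array([L+u*t for t in (-.1077,0,.006,.03,.1)]); px,_=cv2.projectPoints(P,a["rvec"],a["tvec"],np.array([[a["fx"],0,a["cx"]],[0,a["fy"],a["cy"]],[0,0,1]],float),None)
print(((px[:,0]-[215,230])*4.5).round())
E
```

```text
[[133. 358.]
 [271. 209.]
 [278. 201.]
 [307. 170.]
 [388.  82.]]
```

View pics/c1.png

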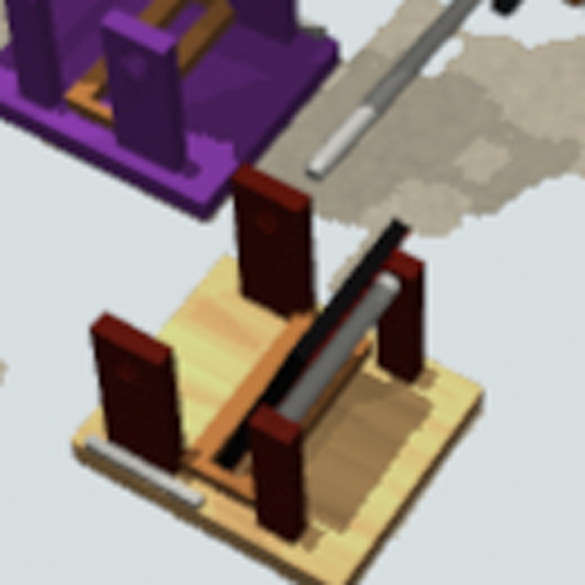

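Emit:
carry_out(motion=[-0.6, 0, -0.2, 0, 0, 0, -0.6, 0, 0, 0, 0, 0, -0.6, 0, 0, 0, 0, 0, -0.4, 0, 0, 0, 0, 0, -0.4, 0, 0, 0, 0, 0, -0.4, 0, 0, 0, 0, 0, 0, 0, 0, 0, 0, 0])

```text
clock: 8.05
tool_pos: [0.5043, 0.0755, 0.1456]
eef_rot: [0.737, 0.675, -0.0, 0.0]
contact_force: [-0.1, 0.3, -1.5]
opening: 0.11
```

Emit:
carry_out(motion=[-0.3, 0, 0, 0, 0, 0, -0.3, 0, 0, 0, 0, 0, -0.3, 0, 0, 0, 0, 0, -0.3, 0, 0, 0, 0, 0, 0, 0, 0, 0, 0, 0])

```text
clock: 8.68
tool_pos: [0.5032, 0.0636, 0.1456]
eef_rot: [0.737, 0.675, -0.0, 0.0]
contact_force: [-1.2, -0.2, -1.1]
opening: 0.116
```

```bash
cat >> h.py <<'E'
def where():
    s=st(); p=np.array(s["tool_pos"]); T=R.from_quat(s["eef_rot"]); L=np.array([.4905,-.0907,.1]);
    g=p+T.apply([0,0,.045]); u=T.apply([1,0,0]); t=(g[1]-L[1])/u[1]; c=g-u*t
    print("grasp dist",t.round(4),"nose t",(t-.1675).round(4),"axis at L plane: dx,dz",(c-L)[[0,2]].round(4),"at R plane x", (g-u*((g[1]+.198)/u[1]))[[0,2]].round(4),"F tool",T.inv().apply(s["contact_force"]).round(2))
E
python3 - <<'E'
from h import *
where()
E
```

```text
8.675 [0.5032 0.0636 0.1456] [ 7.374e-01  6.755e-01 -1.000e-04  1.000e-04] [-1.19 -0.15 -1.05] 0.1160026586096509 [-0.03   0.815 -0.307  2.035  0.63   0.384 -0.926]
grasp dist 0.1549 nose t -0.0126 axis at L plane: dx,dz [-0.0008  0.0007] at R plane x [0.4803 0.1007] F tool [-0.25 -1.17  1.05]
```

Emit:
carry_out(motion=[-1, 0, 0, 0, 0, 0, -1, 0, 0, 0, 0, 0, -1, 0, 0, 0, 0, 0, -1, 0, 0, 0, 0, 0, -1, 0, 0, 0, 0, 0, -1, 0, 0, 0, 0, 0, -1, 0, 0, 0, 0, 0, 0, 0, 0, 0, 0, 0])

```text
clock: 9.68
tool_pos: [0.4971, -0.0069, 0.1456]
eef_rot: [0.738, 0.675, -0.0, 0.0]
contact_force: [0.1, -0.3, -0.2]
opening: 0.115
```

```bash
python3 - <<'E'
from h import *
where()
a=snapshot("scene"); c=a["frame"][250:350,215:345]; save("c2.png",cv2.resize(c,None,fx=5,fy=5,interpolation=cv2.INTER_CUBIC))
L=np.array([.4905,-.0907,.1]);u=np.array([.0854,.9963,0])
P=np.array([L+u*t for t in (-.1137,-.1017,-.0826,-.006)]); px,_=cv2.projectPoints(P,a["rvec"],a["tvec"],np.array([[a["fx"],0,a["cx"]],[0,a["fy"],a["cy"]],[0,0,1]],float),None)
print(((px[:,0]-[215,250])*5).round())
E
```

```text
9.675 [ 0.4971 -0.0069  0.1456] [ 7.378e-01  6.751e-01 -3.000e-04  2.000e-04] [ 0.09 -0.34 -0.22] 0.11457787689184706 [ 0.111  0.809 -0.311  2.065  0.669  0.366 -0.832]
grasp dist 0.0841 nose t -0.0834 axis at L plane: dx,dz [-0.0008  0.0006] at R plane x [0.4801 0.1007] F tool [-0.33  0.12  0.22]
[[139. 308.]
 [157. 288.]
 [185. 258.]
 [293. 141.]]
```

View pics/c2.png

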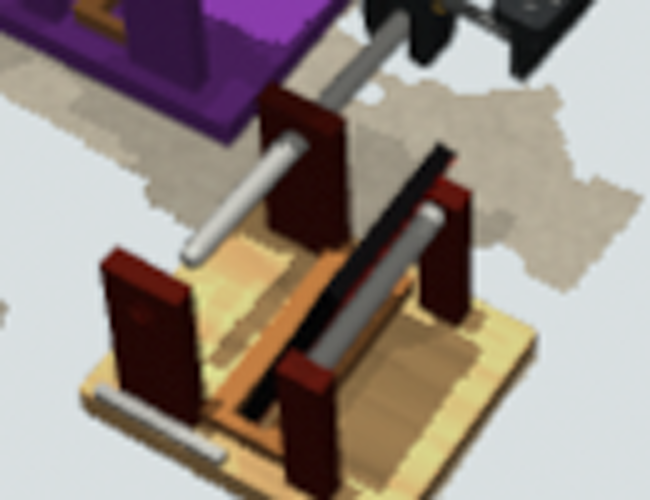

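The nose at (192,255) is in line with the far hole, seen at about (143,315). I'll push on gently.

Emit:
carry_out(motion=[-0.4, 0, 0, 0, 0, 0, -0.4, 0, 0, 0, 0, 0, -0.4, 0, 0, 0, 0, 0, -0.4, 0, 0, 0, 0, 0, -0.3, 0, 0, 0, 0, 0, -0.3, 0, 0, 0, 0, 0, 0, 0, 0, 0, 0, 0])

```text
clock: 10.6
tool_pos: [0.4953, -0.028, 0.1456]
eef_rot: [0.737, 0.676, -0.0, 0.0]
contact_force: [-0.4, -0.6, -1.1]
opening: 0.116
```

Emit:
carry_out(motion=[-0.3, 0, 0, 0, 0, 0, -0.3, 0, 0, 0, 0, 0, 0, 0, 0, 0, 0, 0])

```text
clock: 10.98
tool_pos: [0.4947, -0.034, 0.1456]
eef_rot: [0.737, 0.676, -0.0, 0.0]
contact_force: [0.3, -0.0, -0.8]
opening: 0.114
```

```bash
python3 - <<'E'
from h import *
where()
E
```

```text
10.975 [ 0.4947 -0.034   0.1456] [ 7.374e-01  6.755e-01 -1.000e-04  1.000e-04] [ 0.31 -0.   -0.76] 0.11400732266707897 [ 0.169  0.809 -0.317  2.068  0.683  0.367 -0.79 ]
grasp dist 0.0569 nose t -0.1106 axis at L plane: dx,dz [-0.0008  0.0006] at R plane x [0.4803 0.1006] F tool [0.02 0.31 0.76]
```

Emit:
carry_out(motion=[-0.4, 0, 0, 0, 0, 0, -0.4, 0, 0, 0, 0, 0, -0.4, 0, 0, 0, 0, 0, -0.4, 0, 0, 0, 0, 0, -0.1, 0, 0, 0, 0, 0, 0, 0, 0, 0, 0, 0, 0, 0, 0, 0, 0, 0])

```text
clock: 11.85
tool_pos: [0.4933, -0.0504, 0.1456]
eef_rot: [0.737, 0.676, 0.0, -0.0]
contact_force: [0.3, 0.7, -1.0]
opening: 0.116
```

```bash
python3 - <<'E'
from h import *
where()
a=snapshot("scene"); c=a["frame"][250:350,215:345]; save("c3.png",cv2.resize(c,None,fx=5,fy=5,interpolation=cv2.INTER_CUBIC))
E
```

```text
11.85 [ 0.4933 -0.0504  0.1456] [ 0.7371  0.6758  0.     -0.    ] [ 0.28  0.66 -0.97] 0.11572696601491571 [ 0.206  0.81  -0.323  2.068  0.69   0.369 -0.763]
grasp dist 0.0405 nose t -0.127 axis at L plane: dx,dz [-0.0007  0.0006] at R plane x [0.4805 0.1006] F tool [0.68 0.22 0.97]
```

View pics/c3.png

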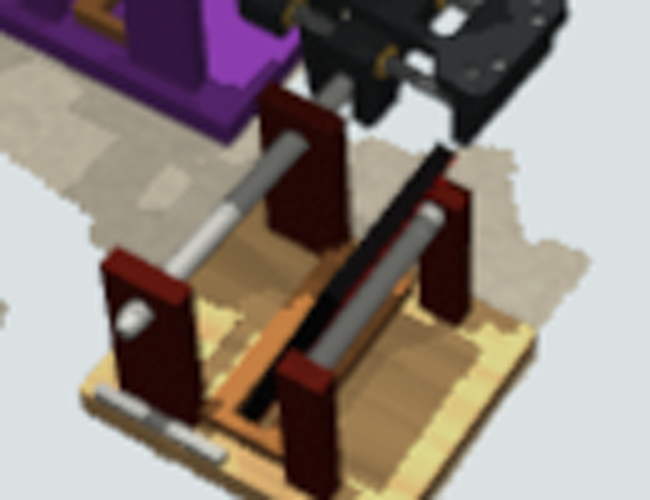

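The nose is through both uprights and shows at (133,318). I'll release, go behind the flange and push it home with closed, tilted fingers.

Emit:
carry_out(motion=[0, 0, 0, 0, 0, 0, 0, 0, 0, 0, 0, 0, 0, 0, 0, 0, 0, 0, 0, 0, 0, 0, 0, 0], hand=3)

```text
clock: 12.4
tool_pos: [0.4933, -0.0506, 0.1456]
eef_rot: [0.737, 0.676, -0.0, 0.0]
contact_force: [-0.2, 0.6, -0.1]
opening: 0.336
```

Emit:
carry_out(motion=[0, 0, -1, 0, 0, 0, 0, 0, -2, 0, 0, 0, 0, 0, -3, 0, 0, 0, 2, 0, 0, 0, 0, 0, 3, 0, 0, 0, 0, 0, 1.5, 0, 0, 0, 0, 0, 0, 0, 0, 0, -0.18, 0, 0, 0, 0, 0, 0, 0])

```text
clock: 13.4
tool_pos: [0.4994, 0.0187, 0.2059]
eef_rot: [0.731, 0.676, -0.065, 0.061]
contact_force: [0.3, -0.1, -0.5]
opening: 0.345
```

```bash
cat > fl.py <<'E'
from h import *
def fl(save_=None):
    W0=None
    for n in ("scene","top"):
        s=snapshot(n); W=cloud(s); f=s["frame"].astype(int); x,y,z=W[...,0],W[...,1],W[...,2]
        m=(abs(x-.495)<.04)&(y>-.095)&(y<.02)&(z>.07)&(z<.13)&(f[...,0]>90)&(f[...,1]<60)&(f[...,0]>130)
        p=W[m]; print(n,"flange",len(p),p.mean(0).round(4) if len(p) else "", np.percentile(p,[5,95],0).round(4) if len(p) else "")
        if save_: np.savez(save_+n,W=W,**{k:v for k,v in s.items() if k!="shot"})
    T=monitor.get_state(); tip=np.array(T["tool_pos"])+R.from_quat(T["eef_rot"]).apply([0,0,.064]); print("tip",tip.round(4))
E
python3 - <<'E'
from fl import *
st(); fl("f1")
E
```

```text
13.4 [0.4994 0.0187 0.2059] [ 0.7314  0.6762 -0.0649  0.0607] [ 0.32 -0.07 -0.45] 0.34471916614603293 [-0.042  0.709 -0.288  2.008  0.649  0.609 -0.915]
scene flange 27 [ 0.4969 -0.0339  0.1094] [[ 0.4868 -0.0377  0.1042]
 [ 0.507  -0.0288  0.1131]]
top flange 8 [ 0.4988 -0.0305  0.1121] [[ 0.4917 -0.0309  0.1089]
 [ 0.5066 -0.029   0.1167]]
tip [0.4977 0.0024 0.1427]
```

Emit:
carry_out(motion=[0.33, 0, 1.82, 0, 0, 0, 0.33, 0, 1.82, 0, 0, 0, 0, 0, 0, 0, 0, 0, -0.98, 0, 0.18, 0, 0, 0, -0.79, 0, 0.145, 0, 0, 0, -0.59, 0, 0.107, 0, 0, 0, -0.49, 0, 0.09, 0, 0, 0, -0.49, 0, 0.09, 0, 0, 0], hand=0)

```text
clock: 14.5
tool_pos: [0.4962, -0.0196, 0.1688]
eef_rot: [0.734, 0.673, -0.066, 0.061]
contact_force: [0.7, 1.9, 1.0]
opening: 0.005
```

Emit:
carry_out(motion=[-0.49, 0, 0.09, 0, 0, 0, -0.49, 0, 0.09, 0, 0, 0, -0.49, 0, 0.09, 0, 0, 0, -0.49, 0, 0.09, 0, 0, 0, 0, 0, 0, 0, 0, 0])

```text
clock: 15.12
tool_pos: [0.4939, -0.0403, 0.1685]
eef_rot: [0.735, 0.673, -0.067, 0.061]
contact_force: [-0.5, -0.8, 0.6]
opening: 0.006
```

```bash
python3 - <<'E'
from fl import *
st(); fl("f2")
E
```

```text
15.125 [ 0.4939 -0.0403  0.1685] [ 0.7345  0.6725 -0.0669  0.0608] [-0.49 -0.85  0.64] 0.0062557391727748315 [ 0.027  0.766 -0.217  2.057  0.75   0.489 -0.916]
scene flange 24 [ 0.4963 -0.0677  0.1096] [[ 0.4884 -0.0714  0.1057]
 [ 0.5034 -0.0633  0.1133]]
top flange 0  
tip [ 0.4928 -0.0513  0.1055]
```

Emit:
carry_out(motion=[-0.3, 0, 0.054, 0, 0, 0, -0.3, 0, 0.054, 0, 0, 0, -0.2, 0, 0.036, 0, 0, 0, 0, 0, 0, 0, 0, 0])

```text
clock: 15.72
tool_pos: [0.4934, -0.048, 0.1686]
eef_rot: [0.734, 0.673, -0.066, 0.061]
contact_force: [-0.5, -0.7, -0.4]
opening: 0.005
```

Emit:
carry_out(motion=[-0.15, 0, 0.027, 0, 0, 0, -0.15, 0, 0.027, 0, 0, 0, 0, 0, 0, 0, 0, 0])

```text
clock: 16.1
tool_pos: [0.4933, -0.0508, 0.1686]
eef_rot: [0.734, 0.673, -0.066, 0.061]
contact_force: [0.2, -0.9, -0.2]
opening: 0.005
```

Emit:
carry_out(motion=[-0.1, 0, 0.018, 0, 0, 0, -0.1, 0, 0.018, 0, 0, 0, 0, 0, 0, 0, 0, 0])

```text
clock: 16.48
tool_pos: [0.4931, -0.0528, 0.1686]
eef_rot: [0.734, 0.673, -0.066, 0.061]
contact_force: [0.1, -0.3, -0.0]
opening: 0.004
```

```bash
python3 - <<'E'
from fl import *
st(); fl("f3")
E
```

```text
16.475 [ 0.4931 -0.0528  0.1686] [ 0.7343  0.6729 -0.0663  0.0608] [ 0.09 -0.3  -0.04] 0.0039027933205791694 [ 0.052  0.765 -0.215  2.06   0.758  0.483 -0.898]
scene flange 9 [ 0.4948 -0.0778  0.1108] [[ 0.4903 -0.0792  0.1079]
 [ 0.4999 -0.076   0.1137]]
top flange 0  
tip [ 0.4921 -0.0642  0.1056]
```

Emit:
carry_out(motion=[-0.1, 0, 0.018, 0, 0, 0, 0, 0, 0, 0, 0, 0])

```text
clock: 16.82
tool_pos: [0.493, -0.0536, 0.1686]
eef_rot: [0.734, 0.673, -0.066, 0.061]
contact_force: [0.1, 1.3, -0.3]
opening: 0.009
```

Emit:
carry_out(motion=[-0.1, 0, 0.018, 0, 0, 0, 0, 0, 0, 0, 0, 0])

```text
clock: 17.08
tool_pos: [0.493, -0.054, 0.1686]
eef_rot: [0.734, 0.673, -0.066, 0.061]
contact_force: [-0.3, 3.4, 0.7]
opening: 0.008
```

Emit:
carry_out(motion=[-0.1, 0, 0.018, 0, 0, 0, 0, 0, 0, 0, 0, 0])

```text
clock: 17.32
tool_pos: [0.493, -0.0544, 0.1686]
eef_rot: [0.734, 0.673, -0.065, 0.06]
contact_force: [-0.6, 5.1, 1.4]
opening: 0.004
```

Emit:
carry_out(motion=[0.98, 0, -0.18, 0, 0, 0, 1.97, 0, -0.36, 0, 0, 0, -0.5, 0, -2.9, 0, 0, 0, -0.9, 0, -4.9, 0, 0.18, 0, 0, 0, 0, 0, 0, 0])

```text
clock: 17.95
tool_pos: [0.4967, -0.0302, 0.2494]
eef_rot: [0.741, 0.672, 0.001, 0.003]
contact_force: [0.3, 0.3, -1.8]
opening: 0.005
```

```bash
python3 - <<'E'
from fl import *
st(); fl("f4")
a=np.load("f4scene.npz"); c=a["frame"][250:350,215:345]; save("c4.png",cv2.resize(c,None,fx=5,fy=5,interpolation=cv2.INTER_CUBIC))
s,W=wcloud("w3.png"); f=s["frame"].astype(int); x,y,z=W[...,0],W[...,1],W[...,2]
reg=(abs(x-.53)<.13)&(abs(y+.13)<.12)
b=reg&(z>.012)&(z<.03)&(f.sum(-1)>330)&(f[...,0]>f[...,2]+15); print("base",cv2.minAreaRect(np.float32(W[b][:,:2])))
W4=a["W"]; f4=a["frame"].astype(int)
for WW,ff in((W,f),(W4,f4)):
    m=(abs(WW[...,0]-.55)<.1)&(abs(WW[...,1]+.145)<.06)&(WW[...,2]>.14)&(WW[...,2]<.185); p=WW[m]
    if len(p)>5: print("board high",len(p),np.percentile(p,[3,50,97],0).round(4))
E
```

```text
17.95 [ 0.4967 -0.0302  0.2494] [7.408e-01 6.717e-01 7.000e-04 2.700e-03] [ 0.26  0.34 -1.84] 0.005226067396184419 [ 0.268  0.64  -0.482  1.994  0.503  0.621 -0.646]
scene flange 0  
top flange 0  
tip [ 0.4954 -0.0264  0.1829]
base ((0.49366897344589233, -0.1392877697944641), (0.1498761922121048, 0.2091773897409439), 81.41566467285156)
board high 225 [[ 0.5651 -0.1927  0.1436]
 [ 0.5723 -0.1549  0.1606]
 [ 0.5774 -0.1084  0.1653]]
```

View pics/c4.png

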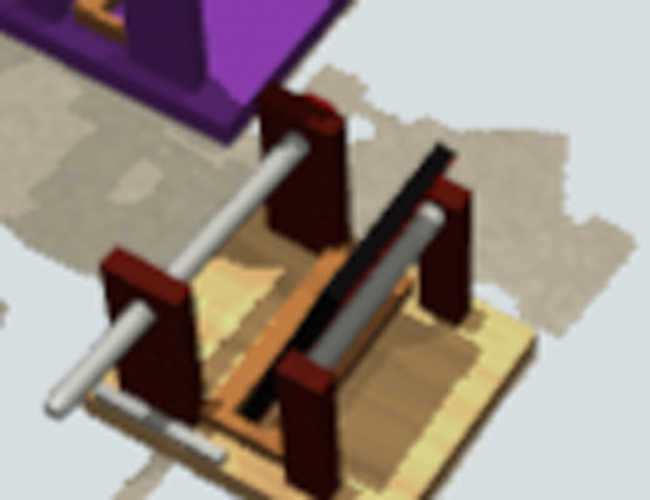

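The bar is home and the stand is unmoved. Next I straddle the top edge of the board with part-open fingers.

```bash
python3 - <<'E'
from h import *
plan([.572,-.146,.255],np.radians(88.4),5)
E
```

```text
[[-2.28 ,  1.741, -0.167, -0.   ,  0.001, -0.012],
 [-2.3  ,  1.714, -0.168, -0.   ,  0.001, -0.012],
 [-2.32 ,  1.687, -0.169, -0.   ,  0.001, -0.012],
 [-2.34 ,  1.66 , -0.171, -0.   ,  0.001, -0.012],
 [-2.359,  1.633, -0.172, -0.   ,  0.001, -0.012]]
```

Emit:
carry_out(motion=[-2.28, 1.74, -0.17, 0, 0.001, -0.012, -2.3, 1.71, -0.17, 0, 0.001, -0.012, -2.32, 1.69, -0.17, 0, 0.001, -0.012, -2.34, 1.66, -0.17, 0, 0.001, -0.012, -2.36, 1.63, -0.17, 0, 0.001, -0.012, 0, 0, 0, 0, 0, 0, 0, 0, 0, 0, 0, 0], hand=3.4)

```text
clock: 18.98
tool_pos: [0.5718, -0.1438, 0.2544]
eef_rot: [0.715, 0.699, -0.0, -0.002]
contact_force: [0.9, -0.4, 0.2]
opening: 0.386
```

```bash
python3 - <<'E'
from h import *
st()
for n in("top","scene"):
    s=snapshot(n); W=cloud(s); m=(abs(W[...,0]-.575)<.02)&(abs(W[...,1]+.145)<.05)&(W[...,2]>.14)&(W[...,2]<.172)
    p=W[m]; print(n,len(p),np.percentile(p,[3,50,97],0).round(4) if len(p)>5 else "")
plan([.572,-.146,.209],np.radians(88.4),3)
E
```

```text
18.975 [ 0.5718 -0.1438  0.2544] [ 7.153e-01  6.988e-01 -1.000e-04 -2.000e-03] [ 0.93 -0.36  0.23] 0.38578514740125835 [ 0.476  0.747 -0.542  1.711  0.493  0.826 -0.314]
top 55 [[ 0.5601 -0.1199  0.1446]
 [ 0.5686 -0.1096  0.1604]
 [ 0.5777 -0.1015  0.1686]]
scene 177 [[ 0.5628 -0.1926  0.1418]
 [ 0.5716 -0.1672  0.1607]
 [ 0.5767 -0.13    0.1648]]
[[-0.062,  0.011,  1.533, -0.001, -0.001,  0.001],
 [-0.061,  0.01 ,  1.533, -0.001, -0.001,  0.001],
 [-0.059,  0.009,  1.533, -0.001, -0.001,  0.001]]
```

Emit:
carry_out(motion=[-0.06, 0, 1.5, 0, 0, 0, -0.06, 0, 1.0, 0, 0, 0, -0.06, 0, 1.0, 0, 0, 0, 0, 0, 0.6, 0, 0, 0, 0, 0, 0.4, 0, 0, 0, 0, 0, 0, 0, 0, 0])

```text
clock: 19.82
tool_pos: [0.5722, -0.1485, 0.2103]
eef_rot: [0.717, 0.697, 0.0, -0.001]
contact_force: [-0.7, 0.5, 0.5]
opening: 0.389
```

Emit:
carry_out(motion=[0, -0.6, 0, 0, 0, 0, 0, -0.6, 0, 0, 0, 0, 0, -0.6, 0, 0, 0, 0, 0, -0.6, 0, 0, 0, 0, 0, -0.6, 0, 0, 0, 0, 0, -0.6, 0, 0, 0, 0, 0, 0, 0, 0, 0, 0])

```text
clock: 20.7
tool_pos: [0.5356, -0.1476, 0.2104]
eef_rot: [0.717, 0.697, 0.0, -0.001]
contact_force: [0.4, 0.2, -0.2]
opening: 0.387
```

```bash
cat > bd.py <<'E'
from h import *
st()
s=snapshot("scene"); W=cloud(s); f=s["frame"].astype(int)
m=(abs(W[...,0]-.52)<.1)&(abs(W[...,1]+.145)<.055)&(W[...,2]>.125)&(W[...,2]<.175)
p=W[m]; print(len(p),np.percentile(p,[3,50,97],0).round(4) if len(p)>5 else "")
save("c5.png",cv2.resize(s["frame"][230:350,215:345],None,fx=5,fy=5,interpolation=cv2.INTER_CUBIC))
E
python3 bd.py
```

```text
20.7 [ 0.5356 -0.1476  0.2104] [ 7.167e-01  6.974e-01  2.000e-04 -1.000e-03] [ 0.42  0.16 -0.23] 0.3869448997558247 [ 0.477  0.767 -0.494  1.852  0.559  0.666 -0.378]
357 [[ 0.5076 -0.192   0.1292]
 [ 0.5463 -0.1608  0.16  ]
 [ 0.5672 -0.1427  0.1709]]
```

View pics/c5.png

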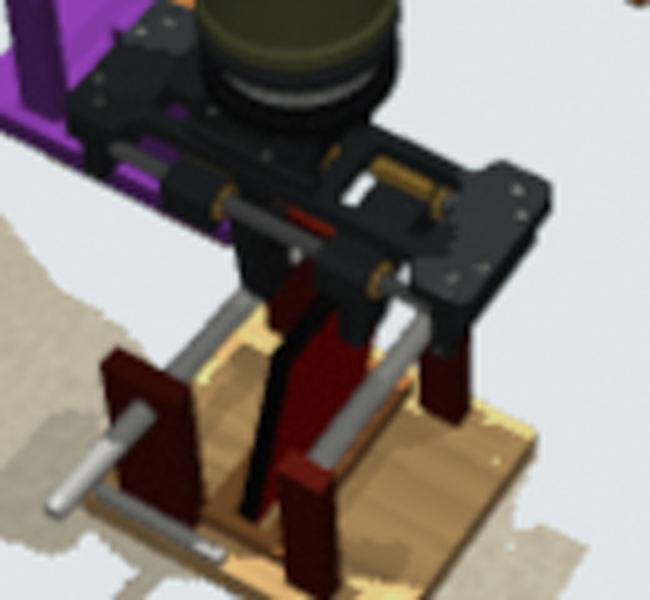

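Emit:
carry_out(motion=[0, -0.5, 0, 0, 0, 0, 0, -0.5, 0, 0, 0, 0, 0, -0.5, 0, 0, 0, 0, 0, -0.5, 0, 0, 0, 0, 0, -0.5, 0, 0, 0, 0, 0, -0.5, 0, 0, 0, 0, 0, -0.5, 0, 0, 0, 0, 0, -0.5, 0, 0, 0, 0])

```text
clock: 21.75
tool_pos: [0.4959, -0.1464, 0.2105]
eef_rot: [0.717, 0.697, 0.0, -0.001]
contact_force: [0.1, 0.3, 0.4]
opening: 0.385
```

Emit:
carry_out(motion=[0, -0.4, 0, 0, 0, 0, 0, -0.4, 0, 0, 0, 0, 0, -0.4, 0, 0, 0, 0, 0, 0, 0, 0, 0, 0, 0, 0, 0, 0, 0, 0])

```text
clock: 22.38
tool_pos: [0.4844, -0.1461, 0.2105]
eef_rot: [0.717, 0.697, 0.001, -0.001]
contact_force: [-0.2, -0.2, 0.7]
opening: 0.389
```

```bash
sed -i 's/c5.png/c6.png/' bd.py; python3 bd.py
```

```text
22.375 [ 0.4844 -0.1461  0.2105] [ 7.167e-01  6.974e-01  7.000e-04 -7.000e-04] [-0.19 -0.23  0.74] 0.3885532644242746 [ 0.493  0.716 -0.473  1.999  0.59   0.564 -0.418]
530 [[ 0.4592 -0.1877  0.1263]
 [ 0.4819 -0.1581  0.1529]
 [ 0.5156 -0.1403  0.1714]]
```

View pics/c6.png

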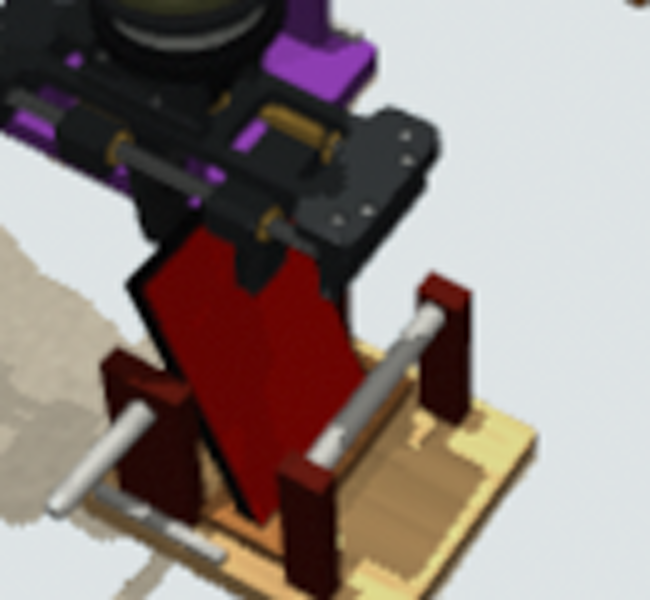

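Emit:
carry_out(motion=[0, -0.2, 0, 0, 0, 0, 0, -0.1, 0, 0, 0, 0, 0, 0, 0, 0, 0, 0])

```text
clock: 22.8
tool_pos: [0.4811, -0.146, 0.2105]
eef_rot: [0.717, 0.697, 0.0, -0.001]
contact_force: [-0.7, 1.1, 0.0]
opening: 0.386
```

Emit:
carry_out(motion=[0, 0, 0, 0, 0, 0, 0, 0, 0, 0, 0, 0, 0, 0, 0, 0, 0, 0], hand=5.5)

```text
clock: 23.18
tool_pos: [0.4813, -0.146, 0.2105]
eef_rot: [0.717, 0.697, 0.001, -0.001]
contact_force: [-0.7, 0.6, -0.2]
opening: 0.625
```

Emit:
carry_out(motion=[0, 0, -1, 0, 0, 0, 0, 0, -2, 0, 0, 0, 0, 0, -3, 0, 0, 0, 0, 0, -4, 0, 0, 0, -4, 0, -2, 0, 0, 0, -5, 0, 0, 0, 0, 0, -5, 0, 0, 0, 0, 0, 0, 0, 0, 0, 0, 0])

```text
clock: 24.18
tool_pos: [0.476, -0.2911, 0.3302]
eef_rot: [0.72, 0.694, -0.0, -0.0]
contact_force: [-0.6, 0.0, -0.4]
opening: 0.622
```

```bash
python3 - <<'E'
from h import *
st()
for n in ("scene","top"):
    s=snapshot(n); W=cloud(s); f=s["frame"].astype(int)
    m=(W[...,0]>.46)&(W[...,0]<.53)&(abs(W[...,1]+.145)<.035)&(W[...,2]>.04)&(W[...,2]<.165)&(f[...,0]>1.8*f[...,1]+20)
    p=W[m]; 
    if len(p)<20: print(n,len(p)); continue
    a=np.polyfit(p[:,2],p[:,0],1); print(n,len(p),"tilt",np.arctan(a[0]).round(3),"x@z.02",np.polyval(a,.02).round(4),"top",p[p[:,2]>np.percentile(p[:,2],97)].mean(0).round(4))
    b=(abs(W[...,0]-.53)<.13)&(abs(W[...,1]+.13)<.12)&(W[...,2]>.012)&(W[...,2]<.03)&(f.sum(-1)>330)&(f[...,0]>f[...,2]+15); print(cv2.minAreaRect(np.float32(W[b][:,:2])))
    if n=="scene": save("c7.png",cv2.resize(s["frame"][230:350,215:345],None,fx=5,fy=5,interpolation=cv2.INTER_CUBIC))
E
```

```text
24.175 [ 0.476  -0.2911  0.3302] [ 7.196e-01  6.944e-01 -5.000e-04 -2.000e-04] [-0.62  0.04 -0.42] 0.622439159047603 [ 0.831  0.619 -0.615  1.724  0.43   0.937  0.008]
scene 1265 tilt -0.367 x@z.02 0.5334 top [ 0.4802 -0.133   0.1605]
((0.5289021730422974, -0.1466028392314911), (0.13712182641029358, 0.15380631387233734), 88.65825653076172)
top 356 tilt -0.369 x@z.02 0.5345 top [ 0.4795 -0.142   0.1621]
((0.5256766080856323, -0.1541919708251953), (0.15920865535736084, 0.16024121642112732), 88.183349609375)
```

View pics/c7.png

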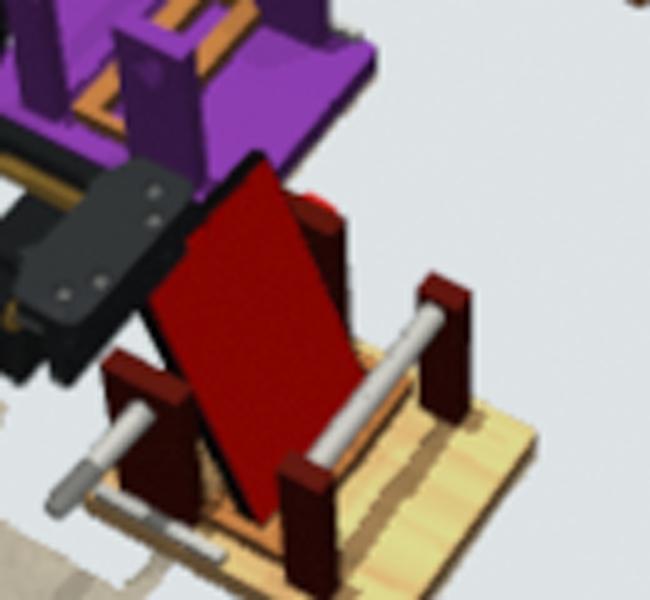

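```bash
python3 -c "
from plant import workorder; print(workorder.finish_job())"
```

```text
the job is handed in; nothing more can be done
None
```

The job is handed in, and my last checks showed both steps done. I took the steel bar from its rest and fed it nose first through both uprights. The far hole stood about 6 mm to the front, so I set the bar at a slight angle to meet it. I then pushed the flange from behind until it met the upright, at about 5 N. With part-open fingers I tipped the board over onto the bar.

**Last checks:**
- **Board:** it leans forward about 0.37 rad, red face up. Its top is about 50 mm in front of the stand's middle and its foot is in the groove.
- **Bar:** the flange stayed at the left upright and the nose stood well past the right one in the last picture. I did not re-measure the shoulder to the entry hole after the push. The flange reading taken 2 mm before contact, together with the steady rise in force, says it is home.
- **Stand:** it shows no visible shift in the pictures. The last automatic fits of its base were less clean, with the box off by up to 10 mm or so because of the board and gripper in view. I relied on the pictures there.
- **Robot:** it was clear of everything at about 24 s of the 72 s. I did not plan any contact with the bowls, lid, spatula or blanks and felt none, but I did not measure their positions afterwards.

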